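Close the board holder on a circuit board

TASK

Clamp the circuit board in the board holder: with the fingertips press the round lock button on the sliding jaw down and, keeping it pressed, push the jaw along the rail all the way to its end stop, so that it shoves the board home and both ends of the board sit in the slots of the two jaws. Then let the button spring up so that the jaw is locked there, and come away. It is a pushing job: do not lift the board or touch it with the robot, and leave the loupe, the screwdriver and the bobbin where they lie.

Things in the scene. Friction and masses are not known exactly. Their poses are not given: they have to be found in the camera images.
- holder: Board holder fixed to the bench: aluminium rail 246 mm long, 40 wide, top 26 mm above the bench, on two dark cross feet 104 mm wide; highest part 62 mm. Origin on the bench under the rail's middle line, 128 mm from the rail's open end. x axis: level along the rail from the sliding jaw to the fixed jaw, the way the sliding jaw closes; y across the rail; z up.
- jaw (a joint): Sliding jaw: distance in m still to go to the end stop; 0 = against the stop (closed), 0.075 = fully open. About 1 N of friction when unlocked; while the button is up, a tooth in the rail's 5 mm rack holds it (up to 100 N). Its aluminium carriage is 60 mm long, 54 wide, deck 41.5 mm above the bench, with a black jaw bar 66 mm wide, 12 thick, 62 mm high over the bench at its closing end.
- button (a joint): Lock button, m pressed down: 0 = up (jaw locked), 0.0065 = fully down. Spring force about 4 N at the first movement, 6 N fully down. The jaw is free when the button is 5 mm or more down. Let go, the button springs up by itself and locks the jaw at the nearest notch; one notch lies exactly at the end stop.
- button_top (a point): Centre of the top of the round black lock button, slightly domed, 26 mm in diameter, standing 13 mm above the carriage deck (54.6 mm above the bench) when up. It lies on the rail's middle line and travels with the jaw and with the press.
- jaw_back (a point): Middle of the rear face of the sliding jaw's black bar (the upright face beside the button, looking away from the board), 54 mm above the bench, 21 mm ahead of the button's centre in the closing direction. Free from 42 to 62 mm above the bench, 66 mm wide: a fingertip on the button can push against it.
- end_stop (a point): Middle of the face of the dark end-stop block on the rail that the carriage comes to rest against, 36 mm above the bench. The block is 12 mm long and carries the rubber board rest, 46 mm above the bench.
- fixed_slot (a point): Middle of the bottom of the fixed jaw's slot. Both jaws' slots are 5.5 mm high (44.5 to 50 mm above the bench), 4 mm deep and 66 mm wide; with the jaw at the stop, the slot bottoms are 91 mm apart.
- board_mid (a point): Loose green circuit board with small parts on top, 60 x 90 mm, 2 mm thick (16 mm with its parts), about 50 g, lying level on the two board rests, long side along the rail, 3 to 8 mm short of its clamped place. Point at the centre of the 2 mm plate; y axis along the long side. Clamped, it lies at x = 0.0545 in the holder's frame, 47 mm above the bench.
- loupe_mid (a point): Bystander: black eye loupe standing on end, 37 mm in diameter, 34 mm high; point at its centre.
- screwdriver_mid (a point): Bystander: screwdriver with a plain handle lying on the bench, 22 x 140 mm, 25 mm thick; point at the middle of its length, 12 mm above the bench. Long side along its y axis, handle towards +y.
- wick_bobbin_mid (a point): Bystander: small flat bobbin of desoldering braid lying on the bench, 34 mm in diameter, 10 mm thick; point at its centre.
Not all that is in view belongs to the job. What is shaped like the part that bears board_mid but orange is not meant.

How it is judged:
By the outcome, as a careful person would: the job done as asked, in the order asked, and still so for the second after the job is handed in, with the robot touching nothing.
It also fails if it takes over 32 s, if anything falls off the work surface, if the arm or the gripper's body presses on something with over 40 N, if the wrist force passes 120 N, or if a joint passes its speed limit or range.

ROBOT

A 6-joint arm with a two-finger parallel gripper is mounted at the origin on a cart in front of the work surface, level with it; the furniture and walls round the work are solid. World frame = base frame: x ahead of the robot, y to its left, z up, the work surface at z = 0. Lengths are in mm, angles in rad, forces in N, time in s.
With the tool pointing down it reaches from about 275 to 750 mm from the base axis. Payload 10.2 kg.
Tool frame: the origin (TCP) lies at the very end of the fingers, on their centre line; the grasp point (between the pads) lies 19 mm behind it; z points along the fingers, y is the line along which they close (so a half turn about z gives the same grasp; the last joint's range is limited). The gripper opens to 85 mm and grips with 20 to 120 N. Pads are 22 mm wide; open, the fingers measure 114 mm over their backs; the gripper's body (76 mm by 85 mm) begins 54 mm behind the grasp point. The pads swing forward as they close: fully open they stand 13 mm farther back than shut.
Start: joints at [1.06, 0.313, 1.498, -0, 1.331, -0.223], TCP at [149.03, 503.409, 207.294] pointing down, gripper open.
Joint ranges: [-2.94, 2.94], [-0.97, 2.17], [0.19, 2.56], [-1.23, 4.37], [0.02, 3.11], [-2.88, 2.88]. Speed limits (rad/s): [2.39, 2.39, 3.01, 3.14, 3.14, 3.14].

INTERFACE

Orientations are given as a unit quaternion [w, x, y, z].
In Python, from rig import ctrl, vision gives the robot as it stands. The module is installed in compiled form; this text tells all that it offers.
- The arm moves only by the tool play_rows, never from a script. Its arguments are lists of equal length, an entry for each row: "translation": the shift along the tool's x, y, z in m, a list of three; "rotation": the turn, a rotation vector about the tool's x, y, z in rad, a list of three; "gripper": the gripper's target within -1 to 1 (shut at 1, half-way at 0, fully open at -1). A call has 1 to 10 rows; each row is the pose to reach, as a shift and turn from the pose commanded when the call began, along the tool's axes at that moment; what a row does not reach only later rows make up. A row lasts 1/8 s, in which the tool goes at most 62.5 mm and 10.7 degrees, less where a joint would pass 70% of its speed; a pose out of reach is approached as far as the arm can. A call with a gripper value outside its range is refused whole. The fingers move at their own pace and stop on an object; "force" is the grip in N (left out, the last holds). Time passes only in rows, so rows that repeat a pose let the fingers close. It gives the time, the measured TCP pose, the force, the opening and the grip force at its end, in the units of the state.
- ctrl.sense(): the state, without advancing time (a new reading comes with each control period).
- vision.capture(name): name is "scene" or "top" or "wrist"; returns a dict with "pixels" (480x640x3 uint8, red, green, blue), "vfov" (degrees; the focal length in pixels is half the picture's height over the tangent of half this angle, whatever the lens; pixels are square), "cx", "cy" (the principal point, pixels), "k1" (the pictures are not rectified: a ray, as slopes to the right and down, at radius r is drawn at 1 + k1 r^2 times it, then the intrinsics apply), "rvec" (rotation vector, rad) and "tvec" (3), from world to camera coordinates, as OpenCV has them; the wrist camera has in their place "mount" (4x4, takes a point from camera to tool coordinates, whose origin is the TCP and whose axes are the flange's). Camera axes: x right, y down, z forward; pixel columns grow to the right and rows downward; lengths in mm; the calibration is good to about 2 mm. A picture is of the moment at which its call begins: read the wrist's pose just before it. There is no depth.
- ctrl.finish_job(): hands the job in; it is judged then, once.
The state is a dict: "time_s": time; "joints": joint angles; "dq": joint speeds; "tau": joint torques, N m; "eef_pos": TCP position; "ee_rot": TCP orientation; "force": force on the tool from outside, world axes, zero at the start; "wrist_torque": the same for the moment, N m; "grip_width": opening from 0.0 (shut) to 1.0 (fully open); "grip_force": force on a finger pad.
Only numpy, scipy, OpenCV 4.12 (cv2) and the standard library are available. Lean on these libraries where they do the work, as an engineer would, in place of code of your own. Each camera call takes 0.05 s, during which the arm holds its last target. There are 200 camera calls.

## Working session

There is one attempt and no reset: what is moved stays moved. The work goes in short steps, Python scripts to look and compute and a tool call to move; the robot and the scene stay as the last step left them, time stands still between calls to the robot, and variables do not carry over. Pictures are saved under pics/ and viewed, at most 14 in all, crops included, and the job is handed in when it is done.

Besides the shell and the picture viewer there is one more tool, called after "Emit:" by a JSON object that holds its "method" and its "body". play_rows: Moves the arm, as the interface text tells. Its arguments: {"type":"object","properties":{"translation":{"type":"array"},"rotation":{"type":"array"},"gripper":{"type":"array"},"force":{"type":"number"}},"required":["translation","rotation","gripper"]}

```bash
mkdir -p pics; cat > h.py <<'E'
import numpy as np, cv2
from rig import ctrl, vision
from scipy.spatial.transform import Rotation as R
def K(c):
    f=240/np.tan(np.radians(c["vfov"])/2); return np.array([[f,0,c["cx"]],[0,f,c["cy"]],[0,0,1]])
def pose(c,s=None):  # camera->world
    if "rvec" in c:
        A=cv2.Rodrigues(np.array(c["rvec"],float))[0]; return A.T,-A.T@np.array(c["tvec"],float).ravel()
    w,x,y,z=s["ee_rot"]; T=R.from_quat([x,y,z,w]).as_matrix(); M=np.array(c["mount"])
    return T@M[:3,:3], T@M[:3,3]+np.array(s["eef_pos"])
def onplane(c,uv,z,s=None):
    A,o=pose(c,s); p=cv2.undistortPoints(np.array(uv,float).reshape(-1,1,2),K(c),np.array([c["k1"],0,0,0,0.]))[:,0]
    # k1 as forward model, same as OpenCV
    d=np.c_[p,np.ones(len(p))]@A.T
    return o+d*((z-o[2])/d[:,2])[:,None]
def project(c,P,s=None):
    A,o=pose(c,s); q=(np.array(P,float).reshape(-1,3)-o)@A
    return cv2.projectPoints(q,np.zeros(3),np.zeros(3),K(c),np.array([c["k1"],0,0,0,0.]))[0][:,0]
E
python3 - <<'E'
from h import *
s=ctrl.sense(); print({k:np.round(v,3) for k,v in s.items()})
for n in("scene","top"):
    c=vision.capture(n); cv2.imwrite(f"pics/{n}.png",c["pixels"][...,::-1]); print(n,pose(c)[1],c["k1"])
E
```

```text
{'time_s': np.float64(0.0), 'joints': array([ 1.06 ,  0.313,  1.498,  0.   ,  1.331, -0.223]), 'dq': array([ 0.   ,  0.   ,  0.002, -0.   ,  0.001, -0.002]), 'tau': array([-1.0000e-03, -4.1228e+01, -2.5974e+01, -0.0000e+00,  4.0000e-03,
       -0.0000e+00]), 'eef_pos': array([148.861, 503.143, 206.738]), 'ee_rot': array([-0.   ,  0.143,  0.99 , -0.001]), 'force': array([-0.134,  0.276,  0.397]), 'wrist_torque': array([-0.049,  0.006,  0.004]), 'grip_force': np.float64(0.0), 'grip_width': np.float64(1.0)}
scene [ 218.62238078 -440.71732444  752.91423601] 0.03441560005374249
top [505.65593654 -67.70872629 894.63861324] -0.084825559650343
```

View pics/scene.png

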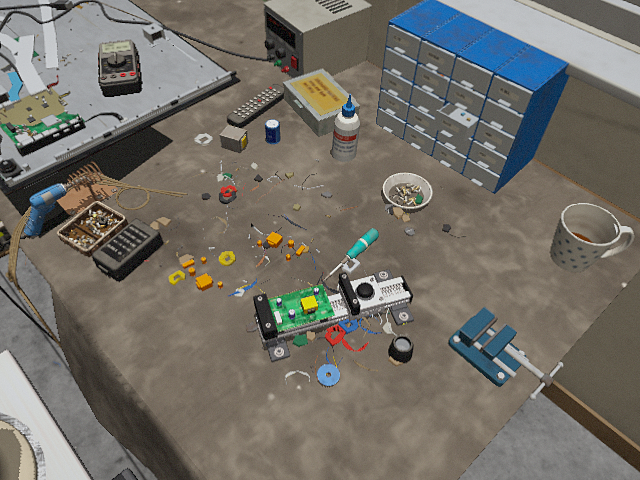

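View pics/top.png

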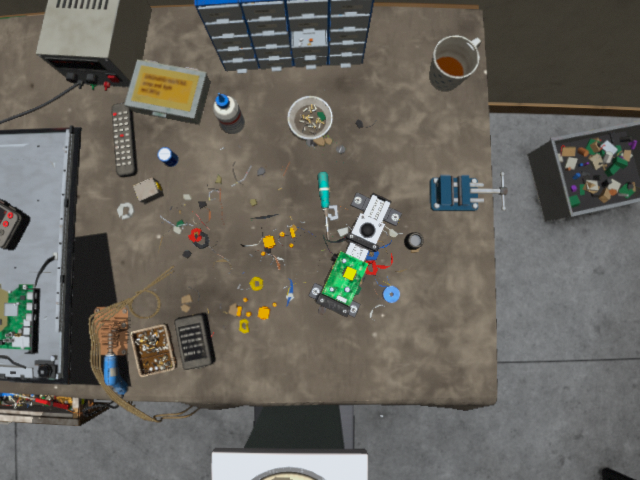

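The button (a dark disc) is at about (368,229) in the top view and (365,291) in the scene view. The fixed jaw is at top (336,303), so closing runs down-left in the top view. Look-alikes: the loupe (413,240) is a round black cup off the rail, the orange pieces (268,242) and (263,313) are distractors, and the blue vise (452,193) isn't the holder.

```bash
python3 - <<'E'
from h import *
def blobs(n,roi,thr):
    c=vision.capture(n); im=c["pixels"]; x0,y0,x1,y1=roi
    m=(im.max(2)<thr).astype(np.uint8)[y0:y1,x0:x1]
    k,l,st,ce=cv2.connectedComponentsWithStats(m)
    for i in range(1,k):
        if st[i,4]>25: 
            r=cv2.minAreaRect(np.argwhere(l==i)[:,::-1].astype(np.float32)); print(n,np.round(ce[i]+[x0,y0],1),st[i,4],np.round(np.add(r[0],[x0,y0]),1),np.round(r[1],1),r[2])
    return c
ct=blobs("top",(300,180,440,330),60); cs=blobs("scene",(240,250,430,380),60)
a=ct["pixels"][180:330,300:440,::-1]; b=cs["pixels"][250:360,240:430,::-1]
a=cv2.resize(a,None,fx=3.5,fy=3.5,interpolation=2); cv2.imwrite("pics/cropt.png",a)
print("button",onplane(ct,[368,229],54.6),onplane(cs,[365,291],54.6))
print("fixedjaw",onplane(ct,[334,303],62),onplane(cs,[263,313],62))
E
```

```text
top [437.9 191.1] 73 [437.5 191.5] [23.  3.] 90.0
top [367.2 229.8] 131 [367. 230.] [12. 12.] 90.0
top [408.6 242.8] 88 [409.7 242. ] [16.3 11.3] 66.80140686035156
top [354.1 242.4] 99 [356.2 242.7] [40.  8.] 14.03624439239502
top [334.1 257.2] 33 [334.2 257.1] [4. 8.] 26.56505012512207
top [329.8 299.3] 46 [331.9 299.3] [31.9  8.5] 9.462322235107422
scene [348.9 294.4] 378 [349.2 293.7] [44.2 11.6] 67.2490234375
scene [406.6 288.2] 79 [406.6 288.5] [27.4  5.2] 64.98310089111328
scene [364.5 290.1] 185 [364.5 290. ] [14. 15.] 90.0
scene [265.1 317.6] 621 [264.7 316.9] [46.1 20.6] 64.09349060058594
scene [316.  330.6] 28 [316.1 330.6] [ 4.1 11.6] 75.96376037597656
scene [403.8 339.3] 35 [403.2 339.9] [15.8  6.4] 14.931418418884277
scene [399.3 353.7] 271 [399.9 351.5] [24.  18.7] 20.224857330322266
scene [270.4 345. ] 34 [271.1 344. ] [ 6.6 11.1] 69.44395446777344
button [[ 600.41935911 -155.91775308   54.6       ]] [[ 595.65397959 -161.99688749   54.6       ]]
fixedjaw [[457.8513239  -89.44184537  62.        ]] [[452.02872402 -90.00554565  62.        ]]
```

View pics/cropt.png

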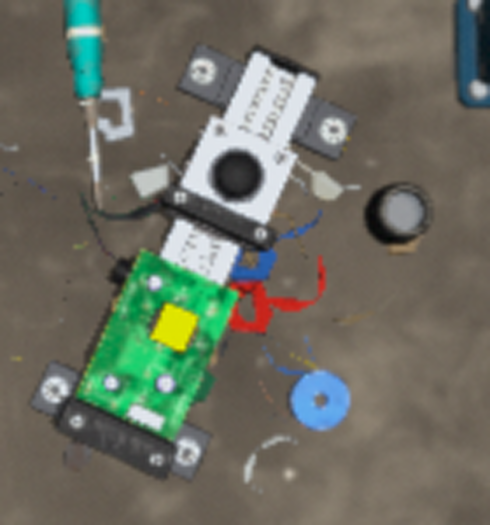

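The top crop confirms the choice: a black round button at crop (237,175) on the white carriage, with the jaw bar below-left at (220,215). The board lies towards the fixed jaw at (115,435). Closing direction is about (-0.90, 0.43). I'll move above it with the gripper shut.

Emit:
{"method": "play_rows", "body": {"translation": [[-0.618,-0.499,0],[-0.618,-0.499,0],[-0.618,-0.499,0],[-0.618,-0.499,0],[-0.618,-0.499,0],[-0.618,-0.499,0],[-0.618,-0.499,0],[-0.618,-0.499,0],[-0.618,-0.499,0],[-0.618,-0.499,0]], "rotation": [[0,0,0.16],[0,0,0.16],[0,0,0.16],[0,0,0.16],[0,0,0.16],[0,0,0.16],[0,0,0.16],[0,0,0.16],[0,0,0.16],[0,0,0.16]], "gripper": [1,1,1,1,1,1,1,1,1,1], "force": 40}}

```text
time_s: 1.45
eef_pos: [504.7, -13.1, 207.3]
ee_rot: [0.0, 0.222, 0.975, 0.0]
force: [0.5, 0.6, 0.6]
grip_width: 0.005
grip_force: 0.0
```

Emit:
{"method": "play_rows", "body": {"translation": [[-0.147,-0.09,0.02],[-0.147,-0.09,0.02],[-0.147,-0.09,0.02],[-0.147,-0.09,0.02],[-0.147,-0.09,0.02],[-0.147,-0.09,0.02]], "rotation": [[0,0,0],[0,0,0],[0,0,0],[0,0,0],[0,0,0],[0,0,0]], "gripper": [1,1,1,1,1,1]}}

```text
time_s: 2.2
eef_pos: [597.2, -154.8, 187.9]
ee_rot: [0.0, 0.221, 0.975, -0.0]
force: [-0.2, 0.1, 1.0]
grip_width: -0.001
grip_force: 0.0
```

```bash
python3 - <<'E'
from h import *
s=ctrl.sense(); c=vision.capture("wrist"); cv2.imwrite("pics/w1.png",c["pixels"][...,::-1]); print(s["eef_pos"],s["ee_rot"],np.round(c["mount"],2),project(c,[[598,-158,54.6]],s))
np.savez("w1",**{k:np.array(v) for k,v in c.items()})
E
```

```text
[ 597.18881407 -154.7683165   187.86805941] [ 2.31879357e-04  2.21437779e-01  9.75174475e-01 -3.02911662e-06] [[  -0.     -0.95   -0.3    77.99]
 [   1.     -0.      0.     -1.53]
 [  -0.     -0.3     0.95 -167.76]
 [   0.      0.      0.      1.  ]] [[319.16921921 223.7257278 ]]
```

View pics/w1.png

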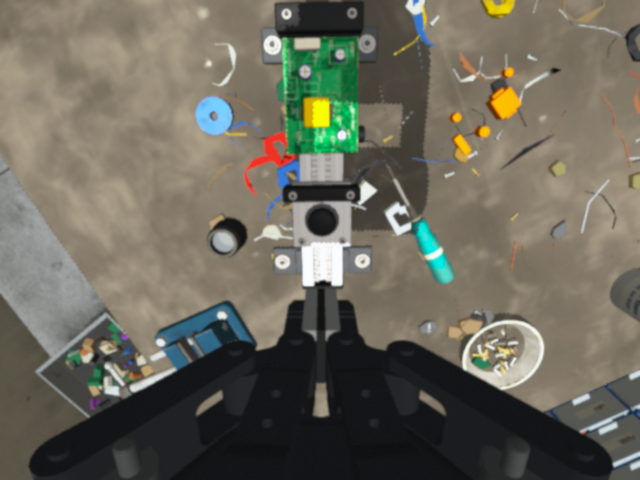

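Wrist view: button at (322,220), sliding bar from (287,192) to (358,192), fixed jaw at (319,17), rail vertical in the image. Feet bolts are at (284,262), (362,261), (272,44) and (367,43). The fingertips are below the button in the image.

```bash
python3 - <<'E'
from h import *
z=np.load("w1.npz"); c={k:z[k] for k in z.files}; s=ctrl.sense(); s["eef_pos"]=[597.19,-154.77,187.87]
im=c["pixels"]; m=(im.max(2)<45).astype(np.uint8)[198:245,300:345]
k,l,st,ce=cv2.connectedComponentsWithStats(m); i=1+st[1:,4].argmax(); print(ce[i]+[300,198],st[i])
b=onplane(c,[322,220],54.6,s)[0]
f=onplane(c,[[275,20],[363,20],[284,196],[358,196]],62,s)
print("button",b,"bars",f,"widths",np.linalg.norm(f[1]-f[0]),np.linalg.norm(f[3]-f[2]))
n=onplane(c,[[284,262],[362,261],[272,44],[367,43]],14,s); d=(n[2]+n[3]-n[0]-n[1])[:2]; print("feet",n,d/2)
d2=(f[0]+f[1])[:2]/2-b[:2]; 
for v in(d,d2): print(np.degrees(np.arctan2(v[1],v[0])),np.linalg.norm(v))
w=s["ee_rot"]; T=R.from_quat([w[1],w[2],w[3],w[0]]).as_matrix(); print("tool x angle",np.degrees(np.arctan2(T[1,0],T[0,0])),"button in tool",T.T@(b-s["eef_pos"]))
# jaw opening: slot/bar gap
e=onplane(c,[[319,34],[322,185]],62,s); print("gap bar to bar",np.linalg.norm(e[1]-e[0]))
E
```

```text
[321.39333333 221.01      ] [  8  10  28  27 600]
button [ 596.035164   -154.29000089   54.6       ] bars [[ 440.49543122 -118.71441417   62.        ]
 [ 468.82751983  -59.64635518   62.        ]
 [ 561.61644415 -173.39127837   62.        ]
 [ 588.61632415 -117.12102617   62.        ]] widths 65.51139471907724 62.41261733429476
feet [[ 628.96383386 -213.61503231   14.        ]
 [ 663.05317638 -140.04524294   14.        ]
 [ 442.36136081 -129.29297379   14.        ]
 [ 477.73692408  -53.66189275   14.        ]] [-185.95936267   85.35270435]
155.3455497308837 409.2235022904985
155.27157810128418 155.64633602413707
tool x angle 154.41143161081146 button in tool [ 1.32836263e+00 -7.46267420e-02  1.33269227e+02]
gap bar to bar 113.94421660481383
```

Emit:
{"method": "play_rows", "body": {"translation": [[0.008,0,0.04],[0.008,0,0.08],[0.008,0,0.115],[0.008,0,0.123],[0.008,0,0.123],[0.008,0,0.123]], "rotation": [[0,0,-0.015],[0,0,-0.015],[0,0,-0.015],[0,0,-0.015],[0,0,-0.015],[0,0,-0.015]], "gripper": [1,1,1,1,1,1]}}

```text
time_s: 3.0
eef_pos: [591.0, -152.6, 66.1]
ee_rot: [0.001, 0.215, 0.977, -0.0]
force: [0.2, 0.1, 0.1]
grip_width: 0.002
grip_force: 0.0
```

```bash
python3 - <<'E'
from h import *
s=ctrl.sense(); c=vision.capture("wrist"); print(s["eef_pos"],s["force"])
a=c["pixels"][150:350,220:420,::-1]; cv2.imwrite("pics/w2.png",cv2.resize(a,None,fx=3,fy=3,interpolation=2))
E
```

```text
[ 590.99965456 -152.63797724   66.06894522] [0.1722603  0.06438211 0.08779629]
```

View pics/w2.png

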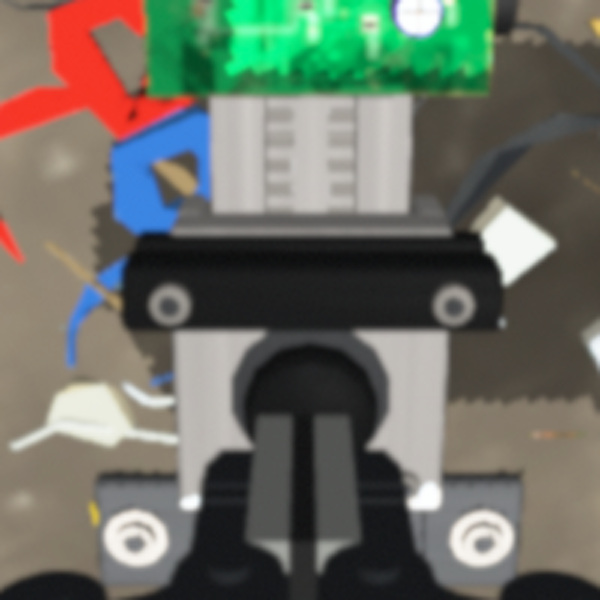

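The close view shows the shut fingertips at crop (303,415), over the button's rear part at (312,390), with the jaw bar's rear edge at y≈328. I'll check where the front tip edge is.

```bash
python3 - <<'E'
from h import *
s=ctrl.sense(); c=vision.capture("wrist")
w=s["ee_rot"]; T=R.from_quat([w[1],w[2],w[3],w[0]]).as_matrix()
def t(u,z): return np.round((onplane(c,[[220+u[0]/3,150+u[1]/3]],z,s)[0]-s["eef_pos"])@T,1)
print("tip",t((303,415),66)); print("button",t((312,398),54.6)); print("jaw rear top",t((312,328),62))
E
```

```text
tip [-1.5 -1.2 -0.1]
button [-3.5  0.5 11.3]
jaw rear top [13.2  0.4  3.8]
```

```bash
python3 - <<'E'
from h import *
im=np.load("w1.npz")["pixels"][240:350,270:372,::-1]
c=vision.capture("wrist")["pixels"][240:350,270:372,::-1]
a=np.hstack([im,c]).astype(float)/255; a=(a**.45*255).astype(np.uint8)
cv2.imwrite("pics/z.png",cv2.resize(a,None,fx=3.9,fy=3.9,interpolation=2))
E
```

```text
(no output)
```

View pics/z.png

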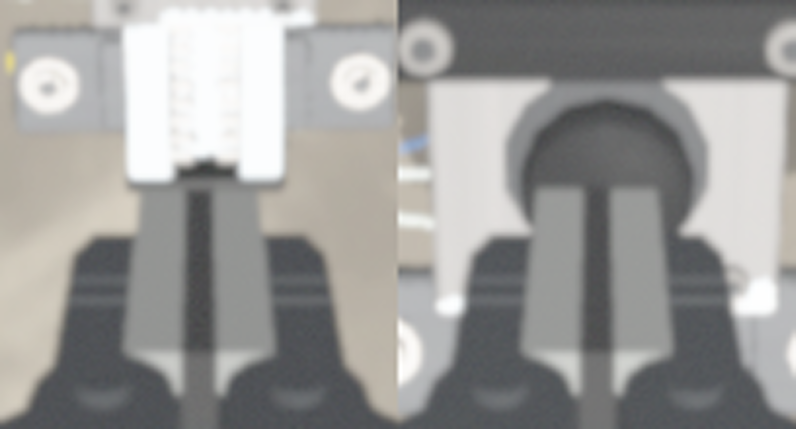

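Emit:
{"method": "play_rows", "body": {"translation": [[0,0.001,0.006],[0,0.001,0.011],[0,0.001,0.014],[0,0.001,0.017],[0,0.001,0.017]], "rotation": [[0,0,0],[0,0,0],[0,0,0],[0,0,0],[0,0,0]], "gripper": [1,1,1,1,1]}}

```text
time_s: 3.78
eef_pos: [590.5, -151.5, 47.1]
ee_rot: [-0.0, 0.215, 0.977, 0.0]
force: [-0.2, 0.5, -0.1]
grip_width: 0.001
grip_force: 0.0
```

```bash
python3 - <<'E'
from h import *
s=ctrl.sense(); print(s["eef_pos"],s["force"],s["tau"])
c=vision.capture("wrist"); d=vision.capture("scene")
a=c["pixels"][170:320,240:390,::-1]; b=d["pixels"][235:345,310:420,::-1]
r=lambda a:(cv2.resize(a,(400,400),interpolation=2).astype(float)/255)**.6*255
cv2.imwrite("pics/p.png",np.hstack([r(a),r(b)]))
E
```

```text
[ 590.49178319 -151.49988681   47.06587618] [-0.22700542  0.48200909 -0.08516052] [-9.08018381e-03 -5.27142870e+01 -2.27251464e+01 -5.45917064e-04
 -3.25443700e-02 -6.28132580e-05][ WARN:0@0.935] global loadsave.cpp:1063 imwrite_ Unsupported depth image for selected encoder is fallbacked to CV_8U.
```

View pics/p.png

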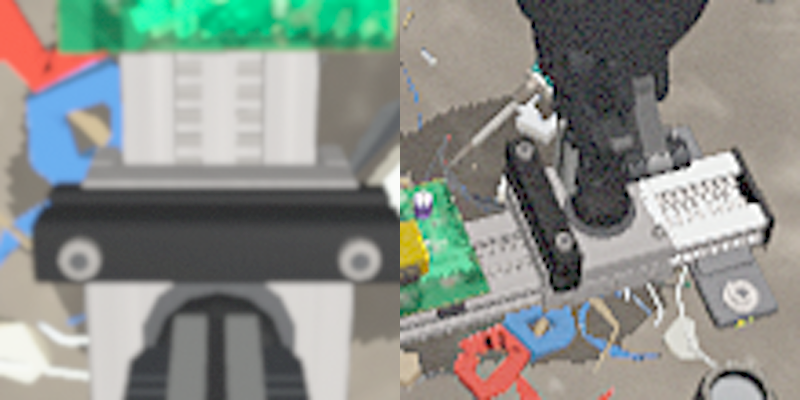

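Emit:
{"method": "play_rows", "body": {"translation": [[0,0,0.001],[0,0,0.002],[0,0,0.002]], "rotation": [[0,0,0],[0,0,0],[0,0,0]], "gripper": [1,1,1]}}

```text
time_s: 4.25
eef_pos: [590.5, -151.5, 45.2]
ee_rot: [-0.0, 0.215, 0.977, 0.0]
force: [0.2, -0.5, 0.5]
grip_width: 0.003
grip_force: 0.0
```

Emit:
{"method": "play_rows", "body": {"translation": [[0,0,0.001],[0,0,0.002],[0,0,0.003],[0,0,0.003]], "rotation": [[0,0,0],[0,0,0],[0,0,0],[0,0,0]], "gripper": [1,1,1,1]}}

```text
time_s: 4.75
eef_pos: [590.5, -151.5, 42.2]
ee_rot: [-0.0, 0.215, 0.977, 0.0]
force: [-0.1, -0.1, -0.9]
grip_width: 0.004
grip_force: 0.0
```

```bash
python3 - <<'E'
from h import *
d=vision.capture("scene"); s=ctrl.sense(); print(s["eef_pos"],s["force"],s["grip_width"])
print("tcp px",project(d,[s["eef_pos"]]),"button px",project(d,[[596,-154.3,54.6]]))
b=d["pixels"][250:330,325:425,::-1]
cv2.imwrite("pics/p2.png",((cv2.resize(b,(800,600) if 0 else (750,600),interpolation=2).astype(float)/255)**.5*255).astype(np.uint8))
E
```

```text
[ 590.59750367 -151.52250196   42.25353206] [ 0.62643496 -0.24500152 -0.06713708] 0.003083584930919787
tcp px [[357.26926249 293.03064075]] button px [[361.57277364 287.7969926 ]]
```

View pics/p2.png

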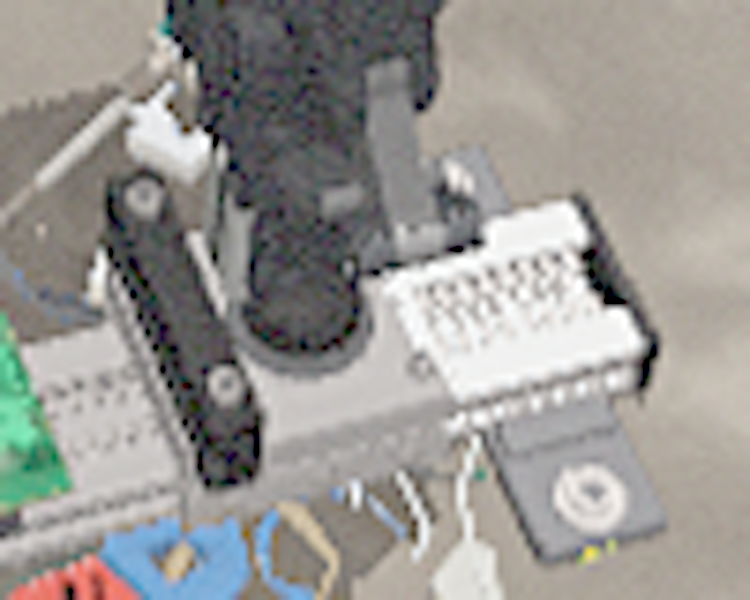

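```bash
python3 - <<'E'
from h import *
d=vision.capture("scene"); s=ctrl.sense(); w=s["ee_rot"]; T=R.from_quat([w[1],w[2],w[3],w[0]]).as_matrix()
bias=np.array([364.5,290.1])-project(d,[[596,-154.3,54.6]])[0]
for z in(0,-6,-13,-20,-26):
    x=-1.5-z*.476
    P=[s["eef_pos"]+T@[x,y,z] for y in(-8,0,8)]
    print(z,np.round((project(d,P)+bias-[325,250])*7.5).tolist())
A,o=pose(d); v=np.array(s["eef_pos"])-o; print(T.T@v)
E
```

```text
0 [[285.0, 369.0], [271.0, 338.0], [257.0, 307.0]]
-6 [[274.0, 357.0], [260.0, 326.0], [246.0, 295.0]]
-13 [[261.0, 342.0], [248.0, 311.0], [234.0, 280.0]]
-20 [[249.0, 327.0], [235.0, 296.0], [221.0, 265.0]]
-26 [[237.0, 314.0], [224.0, 283.0], [210.0, 252.0]]
[-216.35131296  418.57126633  710.60124282]
```

The reported TCP is at z=42 with no contact. Both views put the real fingertips well above that, by about 15–20 mm, so I'll feel my way down.

Emit:
{"method": "play_rows", "body": {"translation": [[0,0,0.001],[0,0,0.002],[0,0,0.003],[0,0,0.004],[0,0,0.005],[0,0,0.005]], "rotation": [[0,0,0],[0,0,0],[0,0,0],[0,0,0],[0,0,0],[0,0,0]], "gripper": [1,1,1,1,1,1]}}

```text
time_s: 5.6
eef_pos: [590.6, -151.5, 37.2]
ee_rot: [-0.0, 0.215, 0.977, 0.0]
force: [-0.3, -0.1, 0.9]
grip_width: 0.005
grip_force: 0.0
```

Emit:
{"method": "play_rows", "body": {"translation": [[0,0,0.001],[0,0,0.002],[0,0,0.003],[0,0,0.003]], "rotation": [[0,0,0],[0,0,0],[0,0,0],[0,0,0]], "gripper": [1,1,1,1]}}

```text
time_s: 6.1
eef_pos: [590.8, -151.6, 34.3]
ee_rot: [0.0, 0.215, 0.977, -0.0]
force: [2.2, -0.4, -0.2]
grip_width: 0.002
grip_force: 0.7
```

Emit:
{"method": "play_rows", "body": {"translation": [[0,0,0.001],[0,0,0.002],[0,0,0.002]], "rotation": [[0,0,0],[0,0,0],[0,0,0]], "gripper": [1,1,1]}}

```text
time_s: 6.48
eef_pos: [590.7, -151.6, 32.3]
ee_rot: [0.0, 0.215, 0.977, -0.0]
force: [1.8, -1.0, 1.1]
grip_width: -0.001
grip_force: 1.2
```

```bash
python3 - <<'E'
from h import *
for i in range(3):
    c=vision.capture("wrist"); s=ctrl.sense(); print(s["eef_pos"],np.round(s["force"],2),np.round(s["wrist_torque"],3),s["grip_force"])
d=vision.capture("scene")
a=c["pixels"][170:320,240:390,::-1]; b=d["pixels"][250:330,325:405,::-1]
r=lambda a:((cv2.resize(a,(400,400),interpolation=2).astype(float)/255)**.5*255).astype(np.uint8)
cv2.imwrite("pics/p3.png",np.hstack([r(a),r(b)]))
E
```

```text
[ 590.72451913 -151.60990287   32.31431923] [ 2.84 -0.69  0.26] [-0.137 -0.316 -0.015] 1.2204864813247696
[ 590.71590123 -151.59041173   32.28083031] [ 2.29 -1.24  0.31] [-0.188 -0.412  0.005] 1.2624489446170628
[ 590.736169   -151.55452975   32.32724338] [ 3.62 -1.25  0.21] [-0.144 -0.411  0.018] 1.3076140999328345
```

View pics/p3.png

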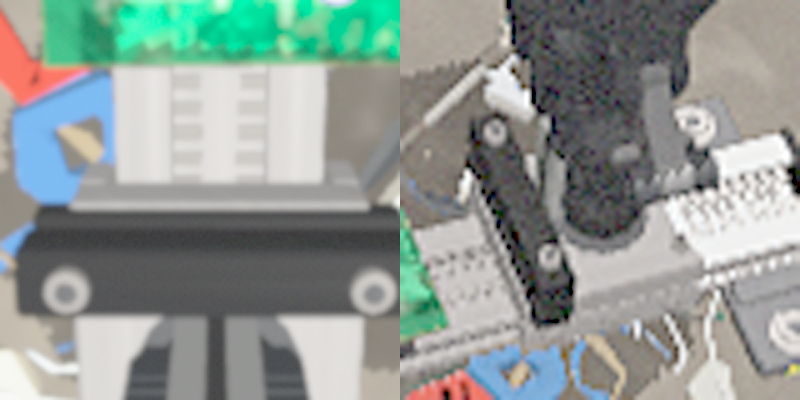

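The front of the fingertip is touching the jaw bar, with about 3 N in the opening direction and none vertically. I'll back off 3 mm and keep going down to the button.

Emit:
{"method": "play_rows", "body": {"translation": [[-0.003,0,0],[-0.003,0,0.001],[-0.003,0,0.002],[-0.003,0,0.003],[-0.003,0,0.003]], "rotation": [[0,0,0],[0,0,0],[0,0,0],[0,0,0],[0,0,0]], "gripper": [1,1,1,1,1]}}

```text
time_s: 7.3
eef_pos: [593.4, -152.8, 29.5]
ee_rot: [0.0, 0.215, 0.977, -0.0]
force: [-0.8, 1.0, 3.9]
grip_width: 0.005
grip_force: 2.0
```

Contact with the button: Fz is 3.9 N at a reported z of 29.5. Now press.

Emit:
{"method": "play_rows", "body": {"translation": [[0,0,0.002],[0,0,0.004],[0,0,0.006],[0,0,0.006]], "rotation": [[0,0,0],[0,0,0],[0,0,0],[0,0,0]], "gripper": [1,1,1,1]}}

```text
time_s: 7.8
eef_pos: [594.0, -153.0, 23.9]
ee_rot: [0.001, 0.215, 0.977, -0.0]
force: [0.2, 0.5, 8.2]
grip_width: -0.001
grip_force: 3.8
```

Emit:
{"method": "play_rows", "body": {"translation": [[0,0,0.001],[0,0,0.001]], "rotation": [[0,0,0],[0,0,0]], "gripper": [1,1]}}

```text
time_s: 8.05
eef_pos: [594.5, -153.3, 23.8]
ee_rot: [0.002, 0.215, 0.977, -0.0]
force: [-0.1, 0.7, 12.9]
grip_width: -0.0
grip_force: 6.3
```

It's bottomed out at 13 N. Now push along +x.

Emit:
{"method": "play_rows", "body": {"translation": [[0.002,0,0],[0.004,0,0],[0.007,0,0],[0.01,0,0],[0.013,0,0],[0.016,0,0],[0.018,0,0],[0.02,0,0],[0.02,0,0]], "rotation": [[0,0,0],[0,0,0],[0,0,0],[0,0,0],[0,0,0],[0,0,0],[0,0,0],[0,0,0],[0,0,0]], "gripper": [1,1,1,1,1,1,1,1,1]}}

```text
time_s: 9.18
eef_pos: [576.4, -144.9, 23.8]
ee_rot: [0.002, 0.215, 0.977, -0.0]
force: [0.3, 1.1, 11.7]
grip_width: 0.003
grip_force: 6.3
```

```bash
python3 - <<'E'
from h import *
c=vision.capture("wrist"); s=ctrl.sense(); print(s["eef_pos"],np.round(s["force"],2))
d=vision.capture("scene")
a=c["pixels"][70:320,200:450,::-1]; b=d["pixels"][250:350,250:400,::-1]
r=lambda a,w:((cv2.resize(a,(w,400),interpolation=2).astype(float)/255)**.6*255).astype(np.uint8)
cv2.imwrite("pics/p4.png",np.hstack([r(a,350),r(b,450)]))
E
```

```text
[ 576.40948222 -144.91118014   23.7890007 ] [ 0.61 -0.   12.31]
```

View pics/p4.png

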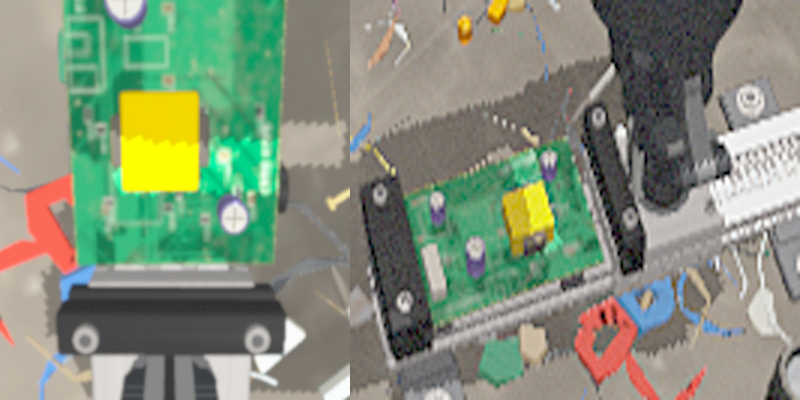

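The jaw has travelled about 20 mm with the button held down. The board lies level ahead of it, with the bar at wrist crop y≈290 and the board edge at y≈262. Carrying on.

Emit:
{"method": "play_rows", "body": {"translation": [[0.002,0,0],[0.004,0,0],[0.006,0,0],[0.008,0,0],[0.01,0,0],[0.012,0,0],[0.012,0,0]], "rotation": [[0,0,0],[0,0,0],[0,0,0],[0,0,0],[0,0,0],[0,0,0],[0,0,0]], "gripper": [1,1,1,1,1,1,1]}}

```text
time_s: 10.15
eef_pos: [565.6, -139.9, 23.8]
ee_rot: [0.002, 0.215, 0.977, -0.0]
force: [-1.0, 0.2, 12.9]
grip_width: 0.001
grip_force: 6.4
```

Emit:
{"method": "play_rows", "body": {"translation": [[0.001,0,0],[0.002,0,0],[0.003,0,0],[0.004,0,0],[0.005,0,0],[0.006,0,0],[0.006,0,0]], "rotation": [[0,0,0],[0,0,0],[0,0,0],[0,0,0],[0,0,0],[0,0,0],[0,0,0]], "gripper": [1,1,1,1,1,1,1]}}

```text
time_s: 11.02
eef_pos: [561.0, -137.9, 23.8]
ee_rot: [0.003, 0.215, 0.977, -0.001]
force: [4.0, -1.6, 10.2]
grip_width: -0.002
grip_force: 4.7
```

Emit:
{"method": "play_rows", "body": {"translation": [[0.001,0,0],[0.002,0,0],[0.003,0,0],[0.004,0,0],[0.004,0,0]], "rotation": [[0,0,0],[0,0,0],[0,0,0],[0,0,0],[0,0,0]], "gripper": [1,1,1,1,1]}}

```text
time_s: 11.65
eef_pos: [559.4, -137.2, 23.9]
ee_rot: [0.006, 0.215, 0.977, -0.001]
force: [15.3, -4.8, 0.8]
grip_width: 0.001
grip_force: 9.6
```

```bash
python3 - <<'E'
from h import *
c=vision.capture("wrist"); s=ctrl.sense(); print(s["eef_pos"],np.round(s["force"],2))
d=vision.capture("scene")
a=c["pixels"][70:320,200:450,::-1]; b=d["pixels"][250:350,250:400,::-1]
r=lambda a,w:((cv2.resize(a,(w,400),interpolation=2).astype(float)/255)**.6*255).astype(np.uint8)
cv2.imwrite("pics/p5.png",np.hstack([r(a,350),r(b,450)]))
E
```

```text
[ 559.42704536 -137.25042066   23.89224854] [16.27 -4.77  0.7 ]
```

View pics/p5.png

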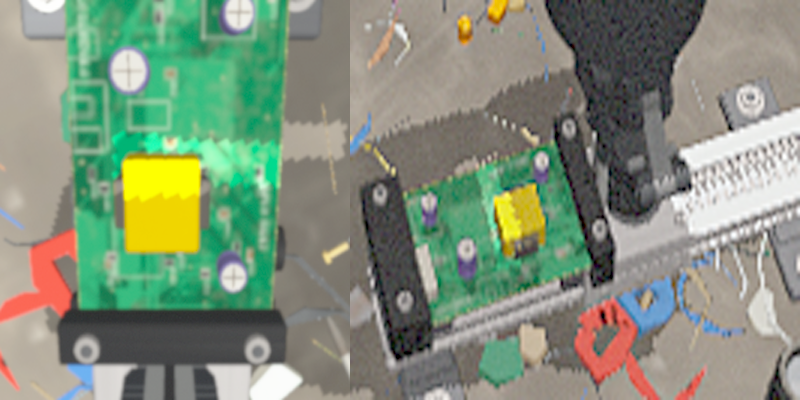

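```bash
python3 - <<'E'
from h import *
d=vision.capture("scene"); t=vision.capture("top")
q=np.array([[380,193],[404,302],[568,128],[600,229]],float); uv=np.c_[250+(q[:,0]-350)/3,250+q[:,1]/4]
P=onplane(d,uv,62)[:,:2]; m1=(P[0]+P[1])/2; m2=(P[2]+P[3])/2
print("screw spans",np.linalg.norm(P[0]-P[1]),np.linalg.norm(P[2]-P[3]),"bar centre distance",np.linalg.norm(m2-m1),"(95 closed if 12 mm fixed bar)")
# same from the initial scene picture via bars' dark blobs
i=cv2.imread("pics/scene.png"); 
for im in(i[...,::-1],d["pixels"]):
    m=(im.max(2)<60).astype(np.uint8)
    for roi in((248,285,285,345),(325,265,362,318)):
        x0,y0,x1,y1=roi
        k,l,st,ce=cv2.connectedComponentsWithStats(m[y0:y1,x0:x1]); j=1+st[1:,4].argmax(); print(roi,ce[j]+[x0,y0],st[j])
E
```

```text
screw spans 48.82570341019333 47.94740647061792 bar centre distance 100.16777895428453 (95 closed if 12 mm fixed bar)
(248, 285, 285, 345) [265.11556982 317.59871589] [  5   9  31  46 623]
(325, 265, 362, 318) [348.95013123 294.48031496] [ 13   8  22  43 381]
(248, 285, 285, 345) [264.98045113 316.7924812 ] [  5   8  31  47 665]
(325, 265, 362, 318) [338.45684803 285.75984991] [   0    0   33   53 1066]
```

The jaw looks closed, with the board between the bars, but Fz fell to 0.7 N under 17 N of push. I need to be sure this is the stop and not a tooth. I'll relax, press firmly again, push once more and see whether it moves.

Emit:
{"method": "play_rows", "body": {"translation": [[-0.002,0,0],[-0.004,0,0],[-0.004,0,0.001],[-0.004,0,0.001]], "rotation": [[0,0,0],[0,0,0],[0,0,0],[0,0,0]], "gripper": [1,1,1,1]}}

```text
time_s: 12.35
eef_pos: [560.8, -137.8, 23.6]
ee_rot: [0.003, 0.215, 0.977, -0.001]
force: [-1.0, 0.3, 18.3]
grip_width: 0.003
grip_force: 9.0
```

Emit:
{"method": "play_rows", "body": {"translation": [[0.001,0,0],[0.002,0,0],[0.003,0,0],[0.004,0,0],[0.006,0,0],[0.006,0,0]], "rotation": [[0,0,0],[0,0,0],[0,0,0],[0,0,0],[0,0,0],[0,0,0]], "gripper": [1,1,1,1,1,1]}}

```text
time_s: 13.1
eef_pos: [559.5, -137.3, 23.8]
ee_rot: [0.009, 0.215, 0.977, -0.002]
force: [21.7, -8.0, 0.7]
grip_width: 0.001
grip_force: 13.2
```

```bash
python3 - <<'E'
from h import *
s=ctrl.sense(); print(s["eef_pos"],np.round(s["force"],2))
z=np.load("w1.npz"); c={k:z[k] for k in z.files}; s["eef_pos"]=[597.19,-154.77,187.87]; s["ee_rot"]=[0.0002,.22144,.97517,0]
P=onplane(c,[[287,14],[351,14],[293,196],[349,196]],62,s)[:,:2]; print("initial bar centre distance wrist",np.linalg.norm((P[0]+P[1]-P[2]-P[3])/2),np.linalg.norm(P[0]-P[1]),np.linalg.norm(P[2]-P[3]))
g=cv2.cvtColor(z["pixels"],cv2.COLOR_RGB2GRAY)[:,300:340].mean(1)
print("rows",[(r,int(g[r])) for r in list(range(0,45,2))+list(range(174,216,2))])
E
```

```text
[ 559.49582884 -137.31054168   23.80685794] [21.71 -7.95  0.72]
initial bar centre distance wrist 136.8827604657205 47.46410730054659 47.22138351860361
rows [(0, 80), (2, 46), (4, 32), (6, 32), (8, 32), (10, 33), (12, 33), (14, 32), (16, 33), (18, 33), (20, 33), (22, 32), (24, 33), (26, 33), (28, 30), (30, 20), (32, 12), (34, 22), (36, 48), (38, 115), (40, 136), (42, 142), (44, 150), (174, 176), (176, 171), (178, 174), (180, 153), (182, 108), (184, 83), (186, 24), (188, 22), (190, 29), (192, 30), (194, 30), (196, 28), (198, 28), (200, 58), (202, 144), (204, 150), (206, 126), (208, 102), (210, 82), (212, 72), (214, 65)]
```

It came to a firm stop at the same point with 23 N. The bar spacing of 100 mm matches closed, given the roughly 20 mm fixed bar. Next I'll lift while keeping a light forward push so the button springs up at the stop, then come away.

Emit:
{"method": "play_rows", "body": {"translation": [[-0.002,0,0],[-0.003,0,-0.003],[-0.003,0,-0.006],[-0.003,0,-0.009],[-0.003,0,-0.012],[-0.007,0,-0.016],[-0.01,0,-0.03],[-0.01,0,-0.07],[-0.01,0,-0.12],[-0.01,0,-0.12]], "rotation": [[0,0,0],[0,0,0],[0,0,0],[0,0,0],[0,0,0],[0,0,0],[0,0,0],[0,0,0],[0,0,0],[0,0,0]], "gripper": [1,1,1,1,1,1,1,1,1,1]}}

```text
time_s: 14.35
eef_pos: [564.0, -139.1, 145.7]
ee_rot: [0.004, 0.215, 0.977, -0.001]
force: [1.1, 0.4, 0.3]
grip_width: 0.003
grip_force: 0.0
```

```bash
python3 - <<'E'
from h import *
s=ctrl.sense(); c=vision.capture("wrist"); print(s["eef_pos"],np.round(s["force"],2))
a=c["pixels"][0:320,180:480,::-1]
a=((cv2.resize(a,None,fx=1.85,fy=1.85,interpolation=2).astype(float)/255)**.7*255).astype(np.uint8)
cv2.imwrite("pics/fin.png",a)
g=cv2.cvtColor(c["pixels"],cv2.COLOR_RGB2GRAY)
print([(r,int(g[r,300:340].mean())) for r in range(0,250,3) if g[r,300:340].mean()<60])
E
```

```text
[ 564.01558227 -139.12037036  145.6986984 ] [1.07 0.4  0.33]
[(42, 34), (45, 33), (48, 33), (51, 33), (54, 33), (57, 33), (60, 33), (63, 33), (66, 33), (69, 33), (72, 27), (198, 19), (201, 29), (204, 29), (207, 29), (210, 27), (225, 59), (228, 49), (231, 45), (234, 43), (237, 42), (240, 45), (243, 54)]
```

View pics/fin.png

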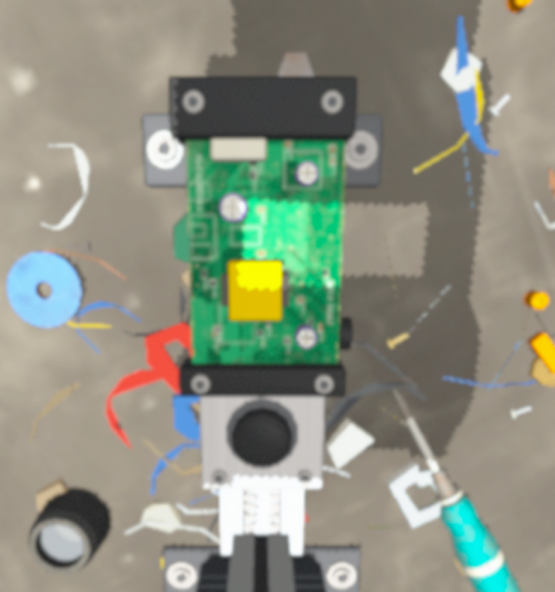

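The final view shows the board between both bars, the button up and unobstructed at (262,434), and the bystanders in place. One quick gap check, and the script hands in if it's right.

```bash
python3 - <<'E'
from h import *
s=ctrl.sense(); c=vision.capture("wrist")
q=np.array([[193,101],[332,101],[200,383],[324,383]])/1.85+[180,0]
P=onplane(c,q,62,s)[:,:2]; D=np.linalg.norm((P[0]+P[1]-P[2]-P[3])/2)
e=onplane(c,[[320,71],[320,198.5]],62,s); G=np.linalg.norm(e[0]-e[1])
print("centres",D,"inner gap",G)
if abs(G-83)<2.3: print(ctrl.finish_job())
E
```

```text
centres 100.32643549634815 inner gap 84.20335345964195
the job is handed in; nothing more can be done
None
```

The board is clamped and the job is handed in: I pushed the jaw to a firm stop with the button held down, let the button spring up there, and moved the arm clear. The final gap between the jaw bars measured 84 mm against the 83 mm expected, within camera error; I saw the lock only as the button being up and did not test it by pulling the jaw.

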